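# Clamp the glued headphone-stand foot

### The arm

A 6-joint arm with a two-finger parallel gripper is mounted at the origin on the work surface. World frame = base frame: x ahead of the robot, y to its left, z up, the work surface at z = 0. Lengths are in mm, angles in rad, forces in N, time in s.
With the tool pointing down it reaches from about 350 to 875 mm from the base axis. Payload 4.2 kg.
Tool frame: the origin (TCP) lies at the very end of the fingers, on their centre line; the grasp point (between the pads) lies 19 mm behind it (ctrl.hold_point_z is the distance from the TCP to the grasp point, in mm); z points along the fingers, y is the line along which they close (so a half turn about z gives the same grasp; the last joint's range is limited). The gripper opens to 85 mm and grips with 20 to 120 N. Pads are 22 mm wide; open, the fingers measure 114 mm over their backs; the gripper's body (76 mm by 85 mm) begins 54 mm behind the grasp point. The pads swing forward as they close: fully open they stand 13 mm farther back than shut.
Start: joints at [1.501, 0.385, 0.008, 0, -1.194, -0.259], TCP at [201.785, 591.508, 231.312] pointing down, gripper open.
Joint ranges: [-3.14, 3.14], [-1.21, 2.06], [-1.07, 1.41], [-3.16, 2.05], [-2.99, -0.16], [-3.1, 3.1]. Speed limits (rad/s): [2.79, 2.79, 3.14, 3.14, 3.14, 3.14].

### API

Orientations are given as a rotation vector (axis times angle).
In Python, from bench import ctrl, eyes gives the robot as it stands. The module is installed in compiled form; this text tells all that it offers.
- The arm moves only by the tool step_arm, never from a script. Its argument "motion" is a list that holds one entry, the list of rows, each a list of 7 numbers: the opening, from 0 (shut) to 1 (fully open), then the shift along the tool's x, y, z in m, then the turn, a rotation vector about the tool's x, y, z in degrees. In form: [[[hand, tx, ty, tz, rx, ry, rz], ...]]. A call has exactly 10 rows; each row shifts and turns the commanded pose from where the row before left it, along the tool's axes as they then stand; what a row does not reach is not made up. A row lasts 1/10 s, in which the tool goes at most 50 mm and 8.59 degrees, less where a joint would pass 70% of its speed; a pose out of reach is approached as far as the arm can. A call is refused whole if a number of a shift passes 0.05 or a number of a turn 8.59, either way. A call with a gripper value outside its range is refused whole. The fingers move at their own pace and stop on an object; the grip force is fixed at half the most. Time passes only in rows, so rows that do not move let the fingers close, or fill a call up. It gives the time, the measured TCP pose, the force, the opening and the grip force at its end, in the units of the state.
- ctrl.read_state(): the state, without advancing time (a new reading comes with each control period).
- eyes.get_image(name): name is "scene" or "side" or "wrist"; returns the picture (420x560x3 uint8, red, green, blue); there is no depth.
- eyes.camera_model(name): a dict with "fx", "fy", "cx", "cy" (pixels), "world_from_camera" (4x4, takes a point from camera to world coordinates). Camera axes: x right, y up, looking along -z (the intrinsics and any distortion apply to the point x, -y, -z); pixel columns grow to the right and rows downward; lengths in mm; the calibration is good to about 2 mm. The wrist camera is an equidistant fisheye: a pixel r from the principal point sees the ray r / f radians off the axis. A picture is of the moment at which its call begins: read the wrist's pose just before it. camera_model takes no time and is no camera call; for the wrist camera it gives the pose at the moment of the call.
- ctrl.job_done(): hands the job in; it is judged then, once.
The state is a dict: "t": time; "joint_positions": joint angles; "joint_velocities": joint speeds; "joint_efforts": joint torques, N m; "tcp_pos": TCP position; "tool_rot": TCP orientation; "contact_force": force on the tool from outside, world axes, zero at the start; "wrist_torque": the same for the moment, N m; "grip_width": opening from 0.0 (shut) to 1.0 (fully open); "gripper_force": force on a finger pad.
Only numpy, scipy, OpenCV 4.12 (cv2) and the standard library are available. Lean on these libraries where they do the work, as an engineer would, in place of code of your own. Each camera call takes 0.05 s, during which the arm holds its last target. There are 200 camera calls.

### The job

Swing both flaps of the small carton wide open, lift out the glued wooden foot and stand it upright on the clamp's base between the rubber jaw and the steel anvil, glue seam parallel to their faces, and let go of it. Then pump the clamp's trigger against its handle until the jaw presses the foot firmly against the anvil, without crushing it (stop once it is tight, and never shove the jaw by hand), and finish while still holding the trigger squeezed. Leave the mouse and the mug alone.

Things in the scene. Friction and masses are not known exactly. Their poses are not given: they have to be found in the camera images.
- carton: Open-topped cardboard carton fixed to the desk, 180 (own x) x 140 (own y) x 80 mm high, walls and floor 4 mm thick; origin at the centre of its underside, z up. It has one flap hinged on the rim of each long wall.
- flap_near (a joint): Angle of the carton's flap on its +y wall (172 x 48 x 3 mm, hinge line along the carton's x at y = +68, z = 81.5 mm): 0 = closed (level, pointing inward), pi/2 = upright, stop at 2.4 (leaning outward); wide open is past 1.7. Starts ajar, 0.35 to 0.7; stays where left, under 1 N moves it.
- flap_far (a joint): The same for the flap on the carton's -y wall (hinge at y = -68 mm); also opens up and outward.
- flap_near_edge (a point): Middle of the free edge of the +y flap. Closed, the two free edges are 40 mm apart (more when ajar): shut fingers go down between them and push each flap outward from its inner face.
- flap_far_edge (a point): Middle of the free edge of the -y flap.
- foot: Loose wooden headphone-stand foot, two glued blocks of different wood, 40 (own x) x 50 (own y) x 48 mm high, plus a stub post 18 mm thick, 20 mm high on top; 0.1 to 0.17 kg. Origin: centre of underside, z up. Seam = plane y = 0: it is clamped along its y (50 mm) and gripped by its x faces (40 mm). Starts standing on the carton's floor.
- clamp: Ratchet bar clamp fixed to the desk. Origin on the desk under the rod, beside the handle; z up. The rod lies along own y at z = 40 mm and advances to +y towards the anvil; handle and trigger stick out to -x. Steel base plate 70 x 250 mm centred at y = 72, top at z = 6 mm: the foot stands on it centred at x = 0, y about 147 mm, its y along the clamp's y, either way round.
- handle_grip (a point): On the handle's centre line, beside the trigger's squeezing point: clamp (-104.5, 0, 40) mm. The handle is a fixed black bar, 16 mm thick (clamp y = -8 to 8), clamp x = -45 to -145, z = 23 to 57 mm. Only the desk lies under handle and trigger there.
- trigger_grip (a point): Squeezing point on the trigger's centre line, 65 mm from its pivot at clamp (-40, 30) mm. Black bar 10 mm thick, z = 25 to 55 mm, in front (+y) of the handle. Its centre here is at clamp y = 40 mm released, 20 mm fully squeezed (it swings to -y, to the handle). Over handle and trigger: 53 mm released, 33 mm squeezed.
- trigger (a joint): 0 = released (a damped spring returns it in half a second; 4 to 6 N at the squeezing point), 0.30 rad = fully squeezed (stop). Squeezing advances the rod 0.47 mm per mm at the squeezing point, mostly 6 mm net for a full squeeze: a pawl falls into teeth 6 mm apart, so the first part of a squeeze may be idle play. When let back, the pawl slips and the rod stays: squeeze again.
- rod (a joint): Advance of the rod with the jaw, m, 0 = drawn back, at most 0.05; starts anywhere from 0.004 to 0.018. The jaw meets a foot that stands against the anvil at 0.0255. A friction brake of 7 N holds the rod.
- jaw (a joint): How far the sprung rubber jaw is pushed back on the rod, m: 0 = touching nothing; each mm means 1.5 N on the foot. Tight is about 2 to 7 mm, 3 to 5 is ideal (under 2.5 N too loose, over 11 N too hard, 12.5 N crushes the fresh glue joint). One more whole squeeze when it is already tight can crush it. Letting the trigger back may ease it a little.
- jaw_face (a point): Centre of the jaw's rubber face (36 mm wide, 34 mm high), which looks to clamp +y; at clamp y = 100 mm + rod - jaw, z = 40 mm.
- anvil_face (a point): Centre line point of the anvil's steel face (44 mm wide, up to z = 64 mm), looking to clamp -y; at clamp (0, 175.5, 40) mm.
- anvil: The fixed steel anvil plate; origin at clamp (0, 175.5, 2) mm.
- mouse: Black computer mouse 118 x 62 x 36 mm, a bystander; origin at the centre of its underside.
- mug: White mug, 80 mm across, 95 mm high, a bystander; origin at the centre of its underside.

How it is judged:
By the outcome, as a careful person would: the job done as asked, in the order asked, and still so for the second after the job is handed in, while the arm keeps its last pose, push and grip.
It also fails if it takes over 72 s, if anything falls off the work surface, if the arm or the gripper's body presses on something with over 40 N, if the wrist force passes 120 N, or if a joint passes its speed limit or range.

## Working session

There is one attempt and no reset: what is moved stays moved. The work goes in short steps, Python scripts to look and compute and a tool call to move; the robot and the scene stay as the last step left them, time stands still between calls to the robot, and variables do not carry over. Pictures are saved under pics/ and viewed, at most 10 in all, crops included, and the job is handed in when it is done.

Besides the shell and the picture viewer there is one more tool, called after ">>>" by a JSON object that holds its "api" and its "payload", one argument or row to a line. step_arm: Moves the arm, as the interface text tells. Its arguments: {"type":"object","properties":{"motion":{"type":"array","items":{"type":"array","items":{"type":"array","items":{"type":"number"}}}}},"required":["motion"]}

```bash
mkdir -p pics; python3 - <<'E'
from bench import ctrl, eyes
import cv2, numpy as np
s=ctrl.read_state(); print(s)
for n in ["scene","side","wrist"]:
    m=eyes.camera_model(n); print(n,{k:np.round(v,3).tolist() if hasattr(v,'__len__') else v for k,v in m.items()})
    im=eyes.get_image(n); cv2.imwrite(f"pics/{n}0.png",im[:,:,::-1])
E
```

```text
{'t': 0.0, 'joint_positions': array([ 1.50056086e+00,  3.85557445e-01,  6.65672335e-03, -4.92219704e-04,
       -1.19399110e+00, -2.58575982e-01]), 'joint_velocities': array([-1.23126251e-03,  3.75245491e-04, -5.86428713e-04,  6.74958912e-04,
       -3.21751624e-04, -8.66078511e-05]), 'joint_efforts': array([-2.91559209e-04, -3.92285478e+01,  1.88403100e+01,  4.18605387e+00,
       -4.57885602e-03, -9.91214705e-06]), 'tcp_pos': array([201.63460572, 590.98155654, 230.23413578]), 'tool_rot': array([ 3.09708355e+00, -5.14104934e-01, -4.05664103e-04]), 'contact_force': array([-0.27102915,  0.05765425, -0.5061912 ]), 'wrist_torque': array([0.00443775, 0.01265599, 0.02546156]), 'gripper_force': 0.0, 'grip_width': 0.9989226312978514}
scene {'fx': 499.16464970139265, 'fy': 499.16464970139265, 'cx': 284.1114842870585, 'cy': 211.48057144622453, 'world_from_camera': [[0.434, -0.785, 0.441, 1164.908], [0.901, 0.37, -0.227, -248.716], [0.015, 0.496, 0.868, 1181.778], [0.0, 0.0, 0.0, 1.0]]}
side {'fx': 434.8013897625717, 'fy': 434.8013897625717, 'cx': 278.218160965891, 'cy': 204.4764828316878, 'world_from_camera': [[0.975, 0.121, -0.186, 414.967], [-0.221, 0.563, -0.796, -783.234], [0.009, 0.817, 0.576, 660.215], [0.0, 0.0, 0.0, 1.0]]}
wrist {'fx': 325.19226210127806, 'fy': 325.19226210127806, 'cx': 283.10125023004474, 'cy': 208.69218918199277, 'world_from_camera': [[-0.323, 0.914, 0.246, 262.963], [-0.946, -0.313, -0.081, 569.716], [0.003, -0.259, 0.966, 371.736], [0.0, 0.0, 0.0, 1.0]]}
```

View pics/scene0.png

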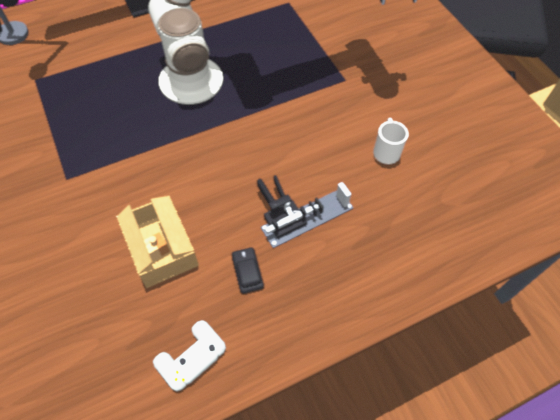

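View pics/side0.png

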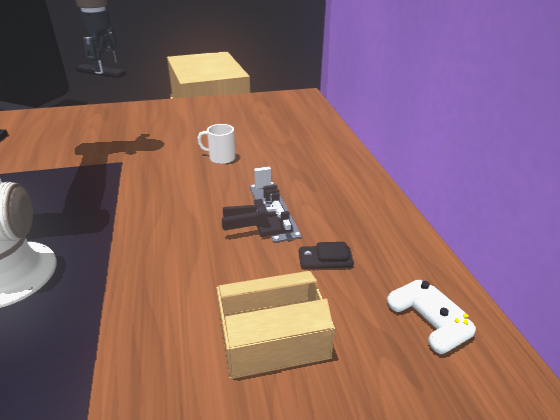

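The scene picture shows the carton around (157,240), the clamp around (305,215), the mouse (247,270) and the mug (391,143). The side picture has the carton at (275,325) and the clamp at (265,210). I'll enlarge both for measuring.

```bash
cat > h.py <<'E'
import numpy as np, cv2
from scipy.optimize import least_squares
from bench import ctrl, eyes
M={n:eyes.camera_model(n) for n in ("scene","side")}
def proj(m,P):
    T=m["world_from_camera"]; p=(np.atleast_2d(P)-T[:3,3])@T[:3,:3]
    return np.c_[m["fx"]*p[:,0]/-p[:,2]+m["cx"], m["fy"]*-p[:,1]/-p[:,2]+m["cy"]]
def ray(m,uv):
    d=np.array([(uv[0]-m["cx"])/m["fx"],-(uv[1]-m["cy"])/m["fy"],-1]); T=m["world_from_camera"]
    return T[:3,3],T[:3,:3]@d
def atz(m,uv,z):
    o,d=ray(m,uv); return o+d*(z-o[2])/d[2]
def tri(obs):
    A=np.zeros((3,3));b=np.zeros(3)
    for m,uv in obs:
        o,d=ray(m,uv); d=d/np.linalg.norm(d); Q=np.eye(3)-np.outer(d,d); A+=Q;b+=Q@o
    return np.linalg.solve(A,b)
def crop(im,u0,v0,w,h,s):
    c=cv2.resize(im[v0:v0+h,u0:u0+w],None,fx=s,fy=s,interpolation=cv2.INTER_CUBIC)[:,:,::-1].copy()
    for u in range(-(-u0//10)*10,u0+w,10):
        cv2.line(c,((u-u0)*s,0),((u-u0)*s,8 if u%50 else 16),(255,0,255),1)
        if u%20==0: cv2.putText(c,str(u),((u-u0)*s-8,22),0,.35,(255,255,0),1)
    for v in range(-(-v0//10)*10,v0+h,10):
        cv2.line(c,(0,(v-v0)*s),(8,(v-v0)*s),(255,0,255),1)
        if v%20==0: cv2.putText(c,str(v),(10,(v-v0)*s+4),0,.35,(255,255,0),1)
    return c
E
python3 - <<'E'
import cv2,numpy as np
from h import crop
a=cv2.imread("pics/scene0.png")[:,:,::-1]; b=cv2.imread("pics/side0.png")[:,:,::-1]
c1=np.hstack([crop(a,110,190,100,100,4),crop(a,250,165,100,100,4)])
cv2.imwrite("pics/c1.png",cv2.resize(c1,None,fx=1,fy=1))
c2=np.hstack([crop(b,210,262,130,115,3),crop(b,215,155,90,115,3)][:1]+[cv2.resize(crop(b,215,160,90,86,4),None,fx=1,fy=1)[:345]])
cv2.imwrite("pics/c2.png",c2); print(c1.shape,c2.shape)
E
```

```text
Traceback (most recent call last):
ValueError: all the input array dimensions except for the concatenation axis must match exactly, but along dimension 0, the array at index 0 has size 345 and the array at index 1 has size 344
```

View pics/c1.png

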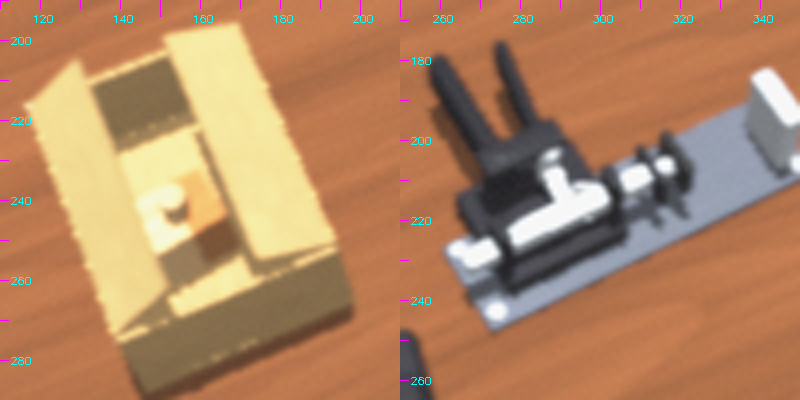

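The enlarged scene picture shows the left flap with hinge (117,215)-(139,275) and free edge (130,205)-(151,262). The right flap has free edge (151..165,200)-(175,254) and hinge (184,197)-(193,251). The foot's stub is at (152,238). The clamp base corners are (274,247) and (261,228), and the anvil top is (338,184)-(343,182)-(350,195).

```bash
python3 - <<'E'
import cv2,numpy as np
from h import crop
b=cv2.imread("pics/side0.png")[:,:,::-1]
cv2.imwrite("pics/c2.png",np.hstack([crop(b,210,270,130,105,3),crop(b,217,160,100,105,4)[:315,:400]])) 
E
```

```text
(no output)
```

View pics/c2.png

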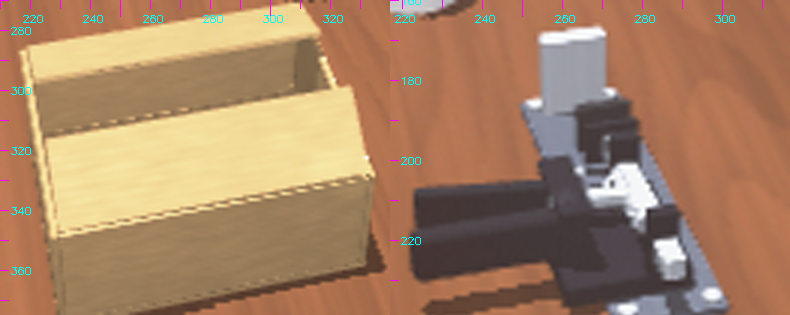

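```bash
cat > fit.py <<'E'
from h import *
S,D=M["scene"],M["side"]
def W(p,P):
    c,s=np.cos(p[2]),np.sin(p[2]); P=np.atleast_2d(P)
    return np.c_[p[0]+c*P[:,0]-s*P[:,1],p[1]+s*P[:,0]+c*P[:,1],P[:,2]]
def flap(sg,a,x,r=48): return [x,sg*(68-r*np.cos(a)),81.5+r*np.sin(a)]
def cart(p):
    f=lambda sg,x:flap(sg,p[3] if sg>0 else p[4],x)
    pts=[(S,[90,-70,0],(146,288)),(S,[90,70,0],(198,270)),(S,[88,-70,81],(139,275)),(S,[88,70,81],(193,251)),
     (S,f(-1,86),(151,262)),(S,f(-1,-86),(130,205)),(S,f(1,86),(175,254)),(S,f(1,-86),(151,200)),(S,[-86,70,81],(169,196)),
     (D,[-86,-70,81],(229,348)),(D,[86,-70,81],(334,328)),(D,f(-1,-86),(225,316)),(D,f(-1,86),(327,299)),(D,[-88,68,81],(218,285)),
     (D,[-90,-70,0],(230,375)),(D,[90,-70,0],(332,357))]
    return pts
def clamp(p):
    return [(S,[35,-53,6],(274,247)),(S,[-35,-53,6],(261,228)),(S,[-22,175.5,64],(338,184)),
     (S,[-145,0,57],(259,181)),(D,[-22,175.5,64],(255,170)),(D,[22,175.5,64],(271,167)),(D,[-145,-8,57],(222,217)),(D,[-145,-8,23],(223,229)),(D,[35,-53,6],(301,231))]
def res(p,g): return np.concatenate([proj(m,W(p,P))[0]-uv for m,P,uv in g(p)])
if __name__=="__main__":
    for g,p0 in((cart,[500,0,0,.5,.5]),(clamp,[500,200,0])):
        r=least_squares(res,p0,args=(g,),loss="soft_l1"); print(g.__name__,np.round(r.x,3)); print(np.round(res(r.x,g).reshape(-1,2),1).tolist())
    # free triangulated heights
    for n,a,b in(("flap- +x",(151,262),(327,299)),("flap- -x",(130,205),(225,316)),("rim +x-y",(139,275),(334,328)),("rim anvil",(338,184),(255,170)),("handle tip",(259,181),(221,216))): print(n,np.round(tri([(S,a),(D,b)]),1))
    print("mouse",atz(S,(247,270),20),"mug",atz(S,(391,150),40))
    print("stub top @71",atz(S,(153,234),72))
E
python3 fit.py
```

```text
cart [ 525.992 -277.462  -94.242 -464.5   -137.599]
[[0.0, 0.4], [0.6, -4.0], [-1.0, 0.2], [0.9, 0.8], [0.7, 0.6], [-0.6, 0.1], [-0.7, 0.8], [-0.0, -1.4], [0.6, 0.5], [0.5, -0.5], [-0.8, 0.1], [0.0, -0.6], [-0.3, -1.1], [0.0, 0.4], [-0.2, 3.2], [-0.4, 0.8]]
clamp [6.15402e+02 3.93490e+01 6.20000e-02]
[[0.1, 0.6], [0.5, -1.2], [0.9, -0.1], [0.3, -3.1], [-0.0, -0.5], [-0.2, 0.3], [0.1, 1.6], [0.1, 1.2], [0.7, 3.4]]
flap- +x [ 611.  -308.   110.1]
flap- -x [ 439.7 -306.1  107.7]
rim +x-y [ 614.2 -345.2   78.9]
rim anvil [582.  210.6  64. ]
handle tip [473.3  28.9  55.7]
mouse [ 686.99929925 -102.19744837   20.        ] mug [532.48095227 412.9660794   40.        ]
stub top @71 [ 519.94559223 -280.98442216   72.        ]
```

Carton: (526,-277.5), yaw 0.006, flaps at about 0.46 and 0.63. The free triangulated rim is z≈79 (expected 81) and the flap edges are 108–110, so these agree. Clamp: (615.4,39.3), yaw 0.062, with the anvil top triangulated at 64 and the handle at 56, also consistent. Next I'll move over the carton while shutting and turning.

>>> {"api": "step_arm", "payload": {
  "motion": [
    [[0, 0.03, 0.037, 0, 0, 0, 7.08], [0, 0.035, 0.033, 0, 0, 0, 7.08], [0, 0.039, 0.029, 0, 0, 0, 7.08], [0, 0.042, 0.024, 0, 0, 0, 7.08], [0, 0.044, 0.018, 0, 0, 0, 7.08], [0, 0.046, 0.013, 0, 0, 0, 7.08], [0, 0.048, 0.007, 0, 0, 0, 7.08], [0, 0.048, 0.001, 0, 0, 0, 7.08], [0, 0.048, -0.005, 0, 0, 0, 7.08], [0, 0.047, -0.011, 0, 0, 0, 7.08]]
  ]
}}

```text
t: 1.15
tcp_pos: [369.4, 138.7, 231.5]
tool_rot: [-2.223, 2.219, 0.0]
contact_force: [0.9, 0.8, -0.2]
grip_width: -0.0
gripper_force: 0.0
```

>>> {"api": "step_arm", "payload": {
  "motion": [
    [[0, 0.042, -0.016, 0.007, 0, 0, 0], [0, 0.042, -0.016, 0.007, 0, 0, 0], [0, 0.042, -0.016, 0.007, 0, 0, 0], [0, 0.042, -0.016, 0.007, 0, 0, 0], [0, 0.042, -0.016, 0.007, 0, 0, 0], [0, 0.042, -0.016, 0.007, 0, 0, 0], [0, 0.042, -0.016, 0.007, 0, 0, 0], [0, 0.042, -0.016, 0.007, 0, 0, 0], [0, 0.042, -0.016, 0.007, 0, 0, 0], [0, 0.04, -0.013, 0.007, 0, 0, 0]]
  ]
}}

```text
t: 2.15
tcp_pos: [529.5, -278.4, 160.5]
tool_rot: [2.228, -2.215, -0.001]
contact_force: [0.3, 0.7, 0.9]
grip_width: -0.003
gripper_force: 0.0
```

>>> {"api": "step_arm", "payload": {
  "motion": [
    [[0, 0.002, 0, 0.033, 0, 0, 0], [0, 0, 0, 0.032, 0, 0, 0], [0, -0.014, 0, 0, 0, 0, 0], [0, -0.014, 0, 0, 0, 0, 0], [0, -0.014, 0, 0, 0, 0, 0], [0, -0.014, 0, 0, 0, 0, 0], [0, -0.014, 0, 0, 0, 0, 0], [0, 0, 0, 0, 0, 0, 0], [0, 0.035, 0, 0, 0, 0, 0], [0, 0.035, 0, 0, 0, 0, 0]]
  ]
}}

```text
t: 3.15
tcp_pos: [529.8, -277.5, 96.5]
tool_rot: [-2.233, 2.21, 0.0]
contact_force: [1.0, 0.4, 0.1]
grip_width: -0.001
gripper_force: 0.0
```

>>> {"api": "step_arm", "payload": {
  "motion": [
    [[0, 0.015, 0, 0, 0, 0, 0], [0, 0.012, 0, 0, 0, 0, 0], [0, 0.012, 0, 0, 0, 0, 0], [0, 0.012, 0, 0, 0, 0, 0], [0, 0.011, 0, 0, 0, 0, 0], [0, 0, 0, 0, 0, 0, 0], [0, -0.03, 0, 0, 0, 0, 0], [0, -0.04, 0, -0.04, 0, 0, 0], [0.95, -0.03, 0, -0.04, 0, 0, 0], [0.95, 0, 0, 0, 0, 0, 0]]
  ]
}}

```text
t: 4.15
tcp_pos: [531.9, -243.6, 177.5]
tool_rot: [-2.23, 2.206, -0.015]
contact_force: [0.8, -0.9, 1.7]
grip_width: 0.331
gripper_force: 0.0
```

```bash
python3 - <<'E'
from h import *
import pickle
m=eyes.camera_model("wrist"); a=eyes.get_image("wrist"); s=ctrl.read_state()
b=eyes.get_image("scene"); print(s["tcp_pos"],s["tool_rot"])
pickle.dump((m,a),open("w1.pkl","wb")); print(np.round(m["world_from_camera"],3).tolist())
cv2.imwrite("pics/w1.png",a[:,:,::-1])
c=crop(b,100,180,120,120,3)
cv2.imwrite("pics/v1.png",np.hstack([cv2.resize(a[:,:,::-1],(480,360)),cv2.resize(c,(320,360))]))
E
```

```text
[ 530.40587562 -244.01092909  174.77036742] [-2.22919242  2.20924142 -0.00807257]
[[-1.0, 0.013, -0.006, 530.634], [-0.011, -0.967, -0.255, -308.872], [-0.009, -0.255, 0.967, 319.136], [0.0, 0.0, 0.0, 1.0]]
```

View pics/v1.png

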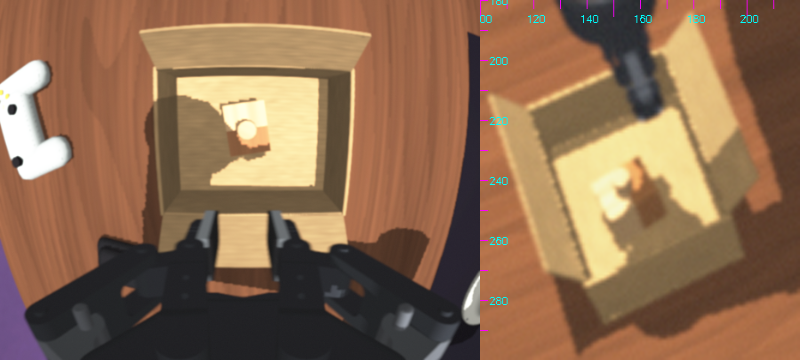

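Both flaps now lean outward. The foot is at wrist pixel ≈(288,150). I'll enlarge it.

```bash
python3 - <<'E'
from h import *
a=cv2.imread("pics/w1.png")[:,:,::-1]
cv2.imwrite("pics/w1c.png",crop(a,245,100,80,90,6))
E
```

```text
(no output)
```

View pics/w1c.png

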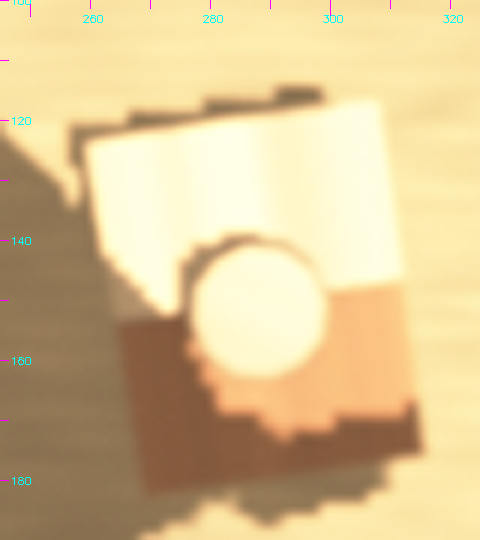

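```bash
cat >> h.py <<'E'
def rayf(m,uv):
    d=np.array([uv[0]-m["cx"],uv[1]-m["cy"]]); r=np.hypot(*d); t=r/m["fx"]; T=m["world_from_camera"]
    return T[:3,3],T[:3,:3]@np.array([np.sin(t)*d[0]/r,-np.sin(t)*d[1]/r,-np.cos(t)])
def atzf(m,uv,z):
    o,d=rayf(m,uv); return o+d*(z-o[2])/d[2]
E
python3 - <<'E'
from h import *
import pickle
m,_=pickle.load(open("w1.pkl","rb"))
C=np.array([atzf(m,c,52) for c in((259,123.5),(308,117),(315,175.5),(270,182))]); print(np.round(C,1))
e=[np.linalg.norm(C[i]-C[i-1]) for i in range(4)]; print("sides",np.round(e,1),"centre",C.mean(0))
# own y: from mid(2,3) to mid(0,1)
v=(C[0]+C[1]-C[2]-C[3]); u=C[0]-C[1]+C[3]-C[2]; print("y dir deg",np.degrees(np.arctan2(v[1],v[0])),"x dir",np.degrees(np.arctan2(u[1],u[0])))
s=atzf(m,(288,151.5),72); print("stub",s); print("scene px stub top, centre top",proj(M["scene"],[s,C.mean(0)]), "corners",np.round(proj(M["scene"],C),0).tolist())
# free height by two views: foot top corners in scene c1 crop
o1,d1=rayf(m,(288,151.5))
o2,d2=ray(M["scene"],(152.5,235.5)); A=np.c_[d1,-d2]; t=np.linalg.lstsq(A,o2-o1,rcond=None)[0]; print(o1+t[0]*d1,o2+t[1]*d2)
# carton rim check in wrist: floor/rim corners px (view*7/6)
for p in((154,69),(357,69),(346,212),(161,214)): print(np.round(atzf(m,np.array(p)*7/6,80),1))
E
```

```text
[[ 552.7 -309.9   52. ]
 [ 512.9 -315.7   52. ]
 [ 506.1 -267.4   52. ]
 [ 543.5 -261.4   52. ]]
sides [49.4 40.2 48.8 37.9] centre [ 528.7904298  -288.61273356   52.        ]
y dir deg -80.58272220838121 x dir 8.70539096497495
stub [ 528.94410337 -288.67051351   72.        ]
scene px stub top, centre top [[151.17229726 238.11029447]
 [152.89594865 241.63797988]] corners [[148.0, 253.0], [141.0, 241.0], [158.0, 231.0], [165.0, 242.0]]
[ 528.9924604  -289.24846525   79.07027775] [ 527.79324615 -283.18763369   79.57391548]
[ 610.8 -344.3   80. ]
[ 431.5 -348.3   80. ]
[ 432.2 -214.2   80. ]
[ 609.6 -210.2   80. ]
```

The foot centre is (528.8,-288.6), with its x axis at 9° and sides 49×39 (expected 50×40). The two-view height is about 79, close to the 72 expected. I'll go over it, turn, descend and grip.

>>> {"api": "step_arm", "payload": {
  "motion": [
    [[1, 0.022, 0.001, 0, 0, 0, 0], [1, 0.0225, 0.0005, 0, 0, 0, 0], [1, 0, 0, 0, 0, 0, -8.5], [1, 0, 0, 0.04, 0, 0, 0], [1, 0, 0, 0.04, 0, 0, 0], [1, 0, 0, 0, 0, 0, 0], [1, 0, 0, 0, 0, 0, 0], [1, 0, 0, 0, 0, 0, 0], [1, 0, 0, 0, 0, 0, 0], [1, 0, 0, 0, 0, 0, 0]]
  ]
}}

```text
t: 5.25
tcp_pos: [528.5, -289.8, 93.4]
tool_rot: [-2.386, 2.042, -0.004]
contact_force: [0.8, 0.4, 0.1]
grip_width: 0.998
gripper_force: 0.0
```

>>> {"api": "step_arm", "payload": {
  "motion": [
    [[1, -0.001, 0, 0.02, 0, 0, 0], [1, 0, 0, 0.02, 0, 0, 0], [1, 0, 0, 0.02, 0, 0, 0], [1, 0, 0, 0.018, 0, 0, 0], [1, 0, 0, 0, 0, 0, 0], [0.3, 0, 0, 0, 0, 0, 0], [0, 0, 0, 0, 0, 0, 0], [0, 0, 0, 0, 0, 0, 0], [0, 0, 0, 0, 0, 0, 0], [0, 0, 0, 0, 0, 0, 0]]
  ]
}}

```text
t: 6.25
tcp_pos: [528.8, -288.9, 15.2]
tool_rot: [-2.386, 2.042, -0.005]
contact_force: [0.5, 1.6, 6.3]
grip_width: 0.461
gripper_force: 61.1
```

>>> {"api": "step_arm", "payload": {
  "motion": [
    [[0, 0, 0, -0.03, 0, 0, 0], [0, 0, 0, -0.045, 0, 0, 0], [0, 0, 0, -0.045, 0, 0, 0], [0, 0, 0, -0.045, 0, 0, 0], [0, 0, 0, 0, 0, 0, 5.35], [0, -0.025, 0, 0, 0, 0, 0], [0, -0.045, 0, 0, 0, 0, 0], [0, -0.045, 0, 0, 0, 0, 0], [0, -0.045, 0, 0, 0, 0, 0], [0, -0.045, 0, 0, 0, 0, 0]]
  ]
}}

```text
t: 7.25
tcp_pos: [513.8, -82.4, 178.2]
tool_rot: [2.287, -2.153, -0.002]
contact_force: [0.8, 0.2, -0.3]
grip_width: 0.462
gripper_force: 60.8
```

>>> {"api": "step_arm", "payload": {
  "motion": [
    [[0, -0.045, 0, 0, 0, 0, 0], [0, -0.045, 0, 0, 0, 0, 0], [0, -0.045, 0, 0, 0, 0, 0], [0, -0.045, 0, 0, 0, 0, 0], [0, -0.03, 0, 0, 0, 0, 0], [0, -0.005, 0, 0, 0, 0, 0], [0, 0, 0, 0, 0, 0, 0], [0, 0, 0, 0, 0, 0, 0], [0, 0, 0, 0, 0, 0, 0], [0, 0, 0, 0, 0, 0, 0]]
  ]
}}

```text
t: 8.25
tcp_pos: [501.8, 129.5, 178.6]
tool_rot: [2.286, -2.154, -0.0]
contact_force: [-0.1, -0.2, -2.4]
grip_width: 0.457
gripper_force: 60.8
```

```bash
python3 - <<'E'
from h import *
import pickle
m=eyes.camera_model("wrist"); s=ctrl.read_state(); a=eyes.get_image("wrist")
print(s["tcp_pos"],s["tool_rot"],s["grip_width"],s["gripper_force"])
pickle.dump((m,a),open("w2.pkl","wb"))
cv2.imwrite("pics/w2.png",a[:,:,::-1])
c=proj  # predicted clamp centre in the wrist picture
T=m["world_from_camera"]
for P in((606,186,6),(597,214,64),(615,39,6)):
    p=(np.array(P)-T[:3,3])@T[:3,:3]; t=np.arctan2(np.hypot(p[0],p[1]),-p[2]); q=np.array([p[0],-p[1]])/np.hypot(p[0],p[1])*t*m["fx"]; print(P,q+[m["cx"],m["cy"]])
E
```

```text
[501.76229398 129.49175369 178.61152126] [ 2.28628868e+00 -2.15417627e+00 -2.21705273e-04] 0.4565338113829923 60.77944457530975
(606, 186, 6) [181.18139292 237.88691646]
(597, 214, 64) [174.41280485 287.86147092]
(615, 39, 6) [173.08237188  95.85730396]
```

View pics/w2.png

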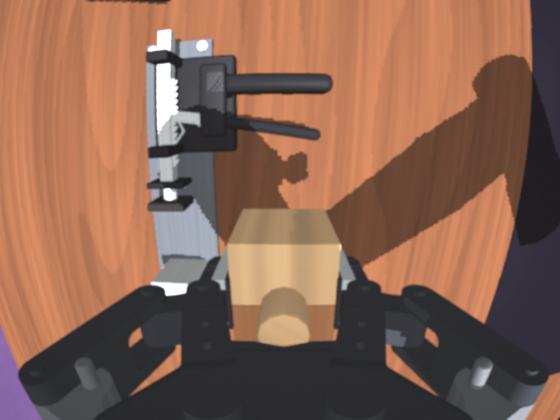

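The wrist view shows the foot held upright. The clamp is at left, with handle tip (331,83), trigger tip (318,134), jaw near (170,203) and anvil near (178,270). I'll enlarge it.

```bash
python3 - <<'E'
from h import *
a=cv2.imread("pics/w2.png")[:,:,::-1]
cv2.imwrite("pics/w2c.png",np.hstack([crop(a,140,25,100,145,4),crop(a,140,160,100,145,4)]))
E
```

```text
(no output)
```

View pics/w2c.png

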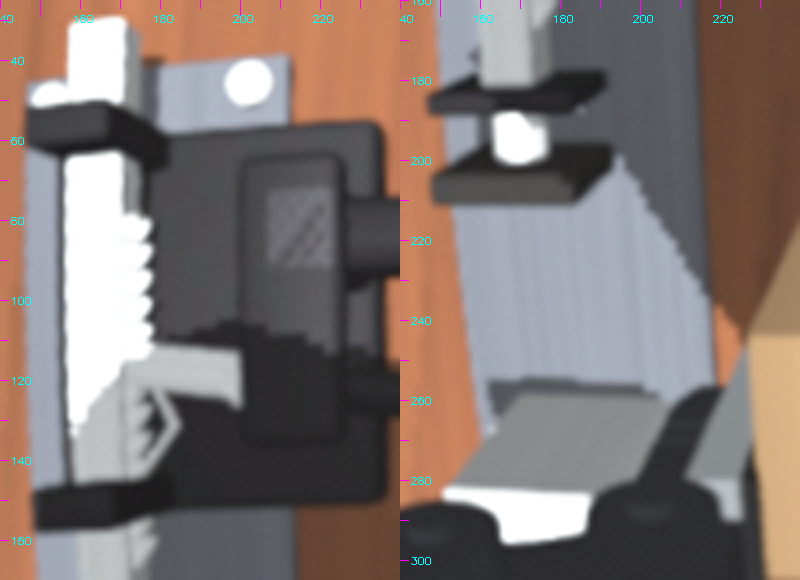

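```bash
cat > f2.py <<'E'
from fit import *
import pickle
def projf(m,P):
    T=m["world_from_camera"]; p=(np.atleast_2d(P)-T[:3,3])@T[:3,:3]; r=np.hypot(p[:,0],p[:,1]); t=np.arctan2(r,-p[:,2])
    return np.c_[p[:,0],-p[:,1]]/r[:,None]*(t*m["fx"])[:,None]+[m["cx"],m["cy"]]
m,_=pickle.load(open("w2.pkl","rb"))
pts=[([-35,-53,6],(213,38.5)),([22,175.5,64],(151,282)),([-22,175.5,64],(187.5,283.5)),([22,175.5,6],(169,258)),([-22,175.5,6],(206,261))]
lines=[(35,147,80),(35,150.5,180),(-35,212.5,155),(-35,216,200),(-35,219,240)]
def r2(p):
    e=[projf(m,W(p,P))[0]-uv for P,uv in pts]
    for x,u,v in lines:
        ys=np.linspace(-50,190,100); q=projf(m,W(p,np.c_[0*ys+x,ys,0*ys+6])); e.append([np.interp(v,q[:,1],q[:,0])-u])
    return np.concatenate(e)
r=least_squares(r2,[615,39,.06],loss="soft_l1"); p=r.x; print(np.round(p,3)); print(np.round(r2(p),1))
def jaw(q): return np.concatenate([projf(m,W(p,[sx*18+q[1],q[0],57]))[0]-uv for sx,uv in((1,(149,211)),(-1,(184,211)))])
j=least_squares(jaw,[110,0]); print("jaw y",j.x,j.fun)
print("target",W(p,[0,148,6]))
print("handle tip px",projf(m,W(p,[[-145,0,40],[-145,0,57]])))
E
python3 f2.py
```

```text
[6.09438e+02 3.47660e+01 5.50000e-02]
[ 0.5 -1.1 -1.1  0.4  6.3  1.5 -0.2  0.3  1.1 -1.4 -0.6 -0.7  1.2 -0.6
 -1.4]
jaw y [107.56614002  -0.48315157] [-1.36441132 -0.09568898  1.25146701  0.1351156 ]
target [[601.26284649 182.53971874   6.        ]]
handle tip px [[332.73721656  84.80039705]
 [335.91855352  82.38915534]]
```

>>> {"api": "step_arm", "payload": {
  "motion": [
    [[0, -0.011, -0.0256, 0.012, 0, 0, 0], [0, -0.011, -0.0256, 0.012, 0, 0, 0], [0, -0.011, -0.0256, 0.012, 0, 0, 0], [0, -0.011, -0.0256, 0.012, 0, 0, 0], [0, 0, 0, 0, 0, 0, 0], [0, 0, 0, 0, 0, 0, 0], [0, 0, 0, 0, 0, 0, 0], [0, 0, 0, 0, 0, 0, 0], [0, 0, 0, 0, 0, 0, 0], [0, 0, 0, 0, 0, 0, 0]]
  ]
}}

```text
t: 9.3
tcp_pos: [601.1, 180.7, 131.4]
tool_rot: [-2.288, 2.152, -0.0]
contact_force: [-0.2, -0.9, -0.4]
grip_width: 0.459
gripper_force: 61.0
```

```bash
python3 - <<'E'
from h import *
import pickle
m=eyes.camera_model("wrist"); s=ctrl.read_state(); a=eyes.get_image("wrist")
print(s["tcp_pos"],s["tool_rot"])
pickle.dump((m,a),open("w3.pkl","wb"))
cv2.imwrite("pics/w3.png",a[:,:,::-1])
b=eyes.get_image("scene"); c=eyes.get_image("side"); cv2.imwrite("pics/scene3.png",b[:,:,::-1]); cv2.imwrite("pics/side3.png",c[:,:,::-1])
cv2.imwrite("pics/w3c.png",crop(a,190,0,190,260,3)[:600] if 0 else cv2.resize(crop(a,180,20,200,290,3),(552,600) if 0 else None,fx=.68,fy=.68) if 0 else np.hstack([crop(a,190,30,190,200,3),crop(b,318,170,38,40,5).repeat(1,0)][:1]))
E
```

```text
[601.11272675 180.72358252 131.35922214] [-2.28780903e+00  2.15171762e+00 -3.53335540e-04]
```

View pics/w3c.png

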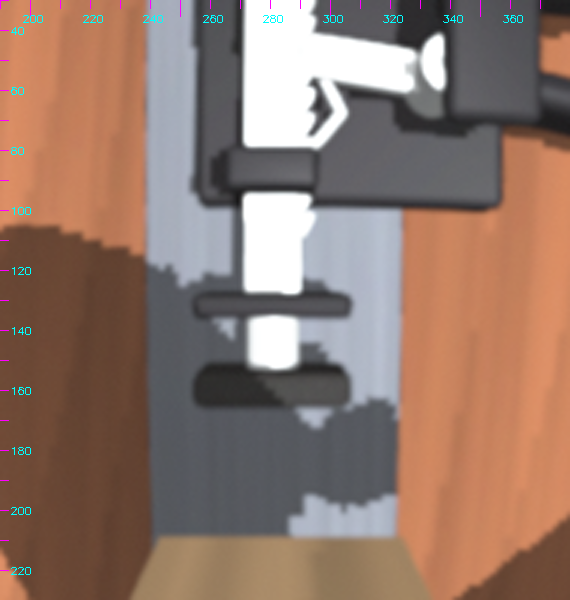

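The plate edges (239.5 and 323) and the jaw (254–307) are centred at 281, and the foot at 283, so it needs about +1.5 mm in x. The jaw front edge is at row 165.5.

```bash
python3 - <<'E'
from h import *
import pickle
m,_=pickle.load(open("w3.pkl","rb"))
J=[atzf(m,(u,165),57) for u in(254.5,306.5)]; print("jaw",np.round(J,1))
for u,v in((239,120),(240.5,200),(323.5,120),(322,200)): print(np.round(atzf(m,(u,v),6),1))
E
```

```text
jaw [[621.9 143.6  57. ]
 [587.2 141.5  57. ]]
[640.6 113.8   6. ]
[636.6 180.8   6. ]
[571.9 109.6   6. ]
[567.7 176.6   6. ]
```

>>> {"api": "step_arm", "payload": {
  "motion": [
    [[0, -0.001, -0.001, 0.025, 0, 0, 0], [0, 0, 0, 0.03, 0, 0, 0], [0, 0, 0, 0.025, 0, 0, 0], [0, 0, 0, 0.015, 0, 0, 0], [0, 0, 0, 0.01, 0, 0, 0], [0, 0, 0, 0.005, 0, 0, 0], [0, 0, 0, 0.003, 0, 0, 0], [0, 0, 0, 0, 0, 0, 0], [0, 0, 0, 0, 0, 0, 0], [0, 0, 0, 0, 0, 0, 0]]
  ]
}}

```text
t: 10.45
tcp_pos: [602.7, 182.1, 18.5]
tool_rot: [-2.287, 2.151, -0.001]
contact_force: [0.0, 0.2, -1.4]
grip_width: 0.457
gripper_force: 61.0
```

>>> {"api": "step_arm", "payload": {
  "motion": [
    [[0, 0, 0, 0.001, 0, 0, 0], [0, 0, 0, 0.0005, 0, 0, 0], [0, 0, 0, 0, 0, 0, 0], [0.55, 0, 0, 0, 0, 0, 0], [0.55, 0, 0, 0, 0, 0, 0], [0.75, 0, 0, 0, 0, 0, 0], [0.75, 0, 0, 0, 0, 0, 0], [0.75, 0, 0, -0.03, 0, 0, 0], [0.75, 0, 0, -0.045, 0, 0, 0], [0.75, 0, 0, -0.045, 0, 0, 0]]
  ]
}}

```text
t: 11.45
tcp_pos: [601.8, 181.5, 136.7]
tool_rot: [2.287, -2.151, -0.001]
contact_force: [1.2, 0.8, -1.0]
grip_width: 0.749
gripper_force: 0.0
```

>>> {"api": "step_arm", "payload": {
  "motion": [
    [[1, 0.0138, 0.0104, 0, 0, 0, -8.55], [1, 0.0121, 0.0123, 0, 0, 0, -8.55], [1, 0.0101, 0.014, 0, 0, 0, -8.55], [1, 0.008, 0.0154, 0, 0, 0, -8.55], [1, 0.0056, 0.0164, 0, 0, 0, -8.55], [1, 0.0031, 0.017, 0, 0, 0, -8.55], [1, 0.0005, 0.0173, 0, 0, 0, -8.55], [1, -0.002, 0.0172, 0, 0, 0, -8.55], [1, -0.0046, 0.0167, 0, 0, 0, -8.55], [1, -0.007, 0.0158, 0, 0, 0, -8.55]]
  ]
}}

```text
t: 12.45
tcp_pos: [506.4, 36.9, 136.1]
tool_rot: [-3.142, 0.017, 0.0]
contact_force: [-0.3, -0.4, -0.3]
grip_width: 0.997
gripper_force: 0.0
```

>>> {"api": "step_arm", "payload": {
  "motion": [
    [[1, 0, 0, 0, 0, 0, -4.5], [1, 0, 0, 0.01, 0, 0, 0], [1, 0, 0, 0, 0, 0, 0], [1, 0, 0, 0, 0, 0, 0], [1, 0, 0, 0, 0, 0, 0], [1, 0, 0, 0, 0, 0, 0], [1, 0, 0, 0, 0, 0, 0], [1, 0, 0, 0, 0, 0, 0], [1, 0, 0, 0, 0, 0, 0], [1, 0, 0, 0, 0, 0, 0]]
  ]
}}

```text
t: 13.45
tcp_pos: [506.9, 37.5, 126.2]
tool_rot: [-3.14, -0.096, -0.0]
contact_force: [-0.6, -0.1, 0.3]
grip_width: 0.998
gripper_force: 0.0
```

```bash
python3 - <<'E'
from h import *
import pickle
m=eyes.camera_model("wrist"); s=ctrl.read_state(); a=eyes.get_image("wrist")
print(s["tcp_pos"],s["tool_rot"])
pickle.dump((m,a),open("w4.pkl","wb")); cv2.imwrite("pics/w4.png",a[:,:,::-1])
E
```

```text
[506.93418002  37.52473642 126.23542088] [-3.14008114e+00 -9.61233191e-02 -2.34073364e-04]
```

View pics/w4.png

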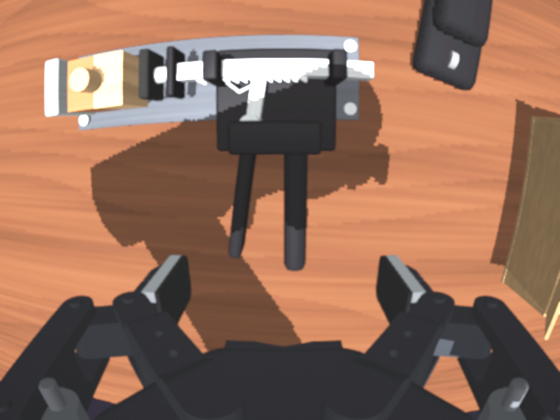

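The foot stands between jaw (140) and anvil (65), clear of both. The handle centre is at (295,200) and the trigger at (240,215). Checking these against the grasp:

```bash
python3 - <<'E'
from f2 import *
m,_=pickle.load(open("w4.pkl","rb"))
for n,uv,z in(("handle",(295.5,200),57),("handle tip",(295,262),50),("trig",(242,200),55),("trigtip",(236,250),50),("anvil top face mid",(66,85),64),("foot jaw-side top",(123,79),54),("jaw top face",(139,72),57)):
    P=atzf(m,uv,z); print(n,np.round(P,1),"own",np.round(W([0,0,-.061],P-[611.1,35.2,0]),1))
p=[611.1,35.2,.061]
print(projf(m,W(p,[[-104.5,0,57],[-104.5,40,55],[-145,0,57]])))
E
```

```text
[6.09438e+02 3.47660e+01 5.50000e-02]
[ 0.5 -1.1 -1.1  0.4  6.3  1.5 -0.2  0.3  1.1 -1.4 -0.6 -0.7  1.2 -0.6
 -1.4]
jaw y [107.56614002  -0.48315157] [-1.36441132 -0.09568898  1.25146701  0.1351156 ]
target [[601.26284649 182.53971874   6.        ]]
handle tip px [[332.73721656  84.80039705]
 [335.91855352  82.38915534]]
handle [521.6  29.6  57. ] own [[-89.7  -0.2  57. ]]
handle tip [473.4  26.2  50. ] own [[-138.    -0.6   50. ]]
trig [518.9  65.5  55. ] own [[-90.1  35.9  55. ]]
trigtip [480.1  69.6  50. ] own [[-128.6   42.3   50. ]]
anvil top face mid [599.7 199.8  64. ] own [[ -1.3 165.   64. ]]
foot jaw-side top [601.4 155.3  54. ] own [[ -2.3 120.4  54. ]]
jaw top face [605.2 141.2  57. ] own [[  0.6 106.2  57. ]]
[[295.03348898 221.26052601]
 [236.75898764 220.30338938]
 [294.31505723 274.84109167]]
```

>>> {"api": "step_arm", "payload": {
  "motion": [
    [[1, 0, 0, 0.025, 0, 0, 0], [1, 0, 0, 0.03, 0, 0, 0], [1, 0, 0, 0.025, 0, 0, 0], [1, 0, 0, 0.015, 0, 0, 0], [1, 0, 0, 0.01, 0, 0, 0], [1, 0, 0, 0, 0, 0, 0], [1, 0, 0, 0, 0, 0, 0], [1, 0, 0, 0, 0, 0, 0], [1, 0, 0, 0, 0, 0, 0], [1, 0, 0, 0, 0, 0, 0]]
  ]
}}

```text
t: 14.5
tcp_pos: [507.3, 37.7, 21.8]
tool_rot: [-3.14, -0.096, -0.002]
contact_force: [-0.5, -0.2, -0.4]
grip_width: 1.0
gripper_force: 0.0
```

```bash
cat > j.py <<'E'
import sys; sys.argv.append("x")
import io,contextlib
with contextlib.redirect_stdout(io.StringIO()):
    from f2 import *
p=[611.1,35.2,.061]
def look(tag):
    m=eyes.camera_model("wrist"); s=ctrl.read_state(); a=eyes.get_image("wrist")
    cv2.imwrite(f"pics/j{tag}.png",a[:,:,::-1])
    print("t",s["t"],np.round(s["tcp_pos"],1),"w",round(float(s["grip_width"]),3),"gf",round(float(s["gripper_force"]),2),"cf",np.round(s["contact_force"],1))
    ys=np.arange(70,184,.5); g=a.mean(2).astype(np.float32); out=[]
    for x,z in((-13,57),(13,57),(-14,54),(14,54)):
        q=projf(m,W(p,np.c_[0*ys+x,ys,0*ys+z])).astype(np.float32)
        f=cv2.GaussianBlur(cv2.remap(g,q[:,:1],q[:,1:],cv2.INTER_LINEAR),(1,5),0).ravel(); d=np.gradient(f)
        k=[i for i in range(2,len(d)-2) if abs(d[i])>4 and abs(d[i])==max(abs(d[i-4:i+5]))]
        print((x,z),[(float(ys[i]),round(float(d[i]))) for i in k])
look(sys.argv[1])
E
python3 j.py a
```

```text
t 14.5 [507.3  37.7  21.8] w 1.0 gf 0.0 cf [-0.5 -0.2 -0.4]
(-13, 57) [(80.5, 6), (85.0, -6), (98.5, 5), (106.0, 4), (117.5, 34), (131.5, -63)]
(13, 57) [(79.5, 4), (85.0, 11), (93.5, -13), (98.5, 5), (106.0, 9), (118.0, 34), (133.5, -67)]
(-14, 54) [(82.5, 6), (87.0, -6), (101.5, 4), (109.0, 4), (120.5, 34), (135.0, -63)]
(14, 54) [(77.0, 13), (82.0, 4), (87.0, 11), (95.5, -13), (101.0, 4), (108.5, 9), (121.0, 35), (137.0, -68)]
```

>>> {"api": "step_arm", "payload": {
  "motion": [
    [[0.86, 0, 0, 0, 0, 0, 0], [0.8, 0, 0, 0, 0, 0, 0], [0.7, 0, 0, 0, 0, 0, 0], [0.6, 0, 0, 0, 0, 0, 0], [0.5, 0, 0, 0, 0, 0, 0], [0.45, 0, 0, 0, 0, 0, 0], [0.42, 0, 0, 0, 0, 0, 0], [0.39, 0, 0, 0, 0, 0, 0], [0.38, 0, 0, 0, 0, 0, 0], [0.38, 0, 0, 0, 0, 0, 0]]
  ]
}}

```text
t: 15.55
tcp_pos: [508.6, 38.5, 22.7]
tool_rot: [-3.139, -0.1, -0.007]
contact_force: [-1.8, 4.4, 9.1]
grip_width: 0.394
gripper_force: 54.0
```

```bash
python3 j.py b
```

```text
t 15.55 [508.6  38.5  22.7] w 0.394 gf 53.95 cf [-1.8  4.4  9.1]
(-13, 57) [(84.5, 5), (89.0, -6), (103.0, 5), (118.0, 35), (133.5, -60)]Traceback (most recent call last):
  File "j.py", line 16, in <module>
    look(sys.argv[1])
    ~~~~^^^^^^^^^^^^^
  File "j.py", line 14, in look
    k=[i for i in range(2,len(d)-2) if abs(d[i])>4 and abs(d[i])==max(abs(d[i-4:i+5]))]
                                                                  ~~~^^^^^^^^^^^^^^^^^
ValueError: max() iterable argument is empty
```

>>> {"api": "step_arm", "payload": {
  "motion": [
    [[0.95, 0, 0, 0, 0, 0, 0], [0.95, 0, 0, 0, 0, 0, 0], [0.95, 0, 0, 0, 0, 0, 0], [0.95, 0, 0, 0, 0, 0, 0], [0.95, 0, 0, 0, 0, 0, 0], [0.95, 0, 0, 0, 0, 0, 0], [0.95, 0, 0, 0, 0, 0, 0], [0.95, 0, 0, 0, 0, 0, 0], [0.95, 0, 0, 0, 0, 0, 0], [0.88, 0, 0, 0, 0, 0, 0]]
  ]
}}

```text
t: 16.6
tcp_pos: [507.1, 37.8, 21.3]
tool_rot: [-3.14, -0.096, -0.001]
contact_force: [-0.7, 3.5, 1.2]
grip_width: 0.879
gripper_force: 1.1
```

```bash
sed -i 's/range(2,len(d)-2)/range(4,len(d)-4)/' j.py; python3 j.py c
```

```text
t 16.6 [507.1  37.8  21.3] w 0.879 gf 1.15 cf [-0.7  3.5  1.2]
(-13, 57) [(84.5, 5), (89.0, -6), (103.0, 5), (110.5, 4), (118.0, 34), (131.0, -60)]
(13, 57) [(79.0, 19), (89.0, 11), (97.5, -14), (103.0, 5), (110.0, 5), (117.5, 33), (133.0, -67)]
(-14, 54) [(87.0, 5), (91.5, -6), (105.5, 4), (113.0, 5), (121.0, 35), (134.0, -64)]
(14, 54) [(79.0, 20), (82.5, -15), (86.0, 4), (91.5, 11), (99.5, -13), (106.0, 5), (113.0, 5), (121.0, 33), (136.5, -68)]
```

>>> {"api": "step_arm", "payload": {
  "motion": [
    [[0.8, 0, 0, 0, 0, 0, 0], [0.7, 0, 0, 0, 0, 0, 0], [0.6, 0, 0, 0, 0, 0, 0], [0.55, 0, 0, 0, 0, 0, 0], [0.5, 0, 0, 0, 0, 0, 0], [0.46, 0, 0, 0, 0, 0, 0], [0.43, 0, 0, 0, 0, 0, 0], [0.4, 0, 0, 0, 0, 0, 0], [0.39, 0, 0, 0, 0, 0, 0], [0.39, 0, 0, 0, 0, 0, 0]]
  ]
}}

```text
t: 17.65
tcp_pos: [508.9, 38.6, 22.9]
tool_rot: [-3.139, -0.1, -0.008]
contact_force: [-1.1, 4.7, 9.1]
grip_width: 0.402
gripper_force: 35.2
```

```bash
python3 j.py d
```

```text
t 17.65 [508.9  38.6  22.9] w 0.402 gf 35.2 cf [-1.1  4.7  9.1]
(-13, 57) [(74.0, -24), (90.0, 5), (95.0, -6), (109.0, 5), (118.0, 33), (134.0, -65)]
(13, 57) [(86.5, -15), (90.0, 4), (95.0, 11), (103.0, -13), (108.5, 5), (118.0, 37), (136.5, -64)]
(-14, 54) [(75.5, -24), (93.0, 5), (97.0, -6), (111.5, 4), (121.0, 34), (137.5, -67)]
(14, 54) [(88.0, -14), (92.0, 4), (97.5, 11), (105.0, -12), (111.5, 4), (120.5, 37), (140.0, -64)]
```

>>> {"api": "step_arm", "payload": {
  "motion": [
    [[0.95, 0, 0, 0, 0, 0, 0], [0.95, 0, 0, 0, 0, 0, 0], [0.95, 0, 0, 0, 0, 0, 0], [0.95, 0, 0, 0, 0, 0, 0], [0.95, 0, 0, 0, 0, 0, 0], [0.95, 0, 0, 0, 0, 0, 0], [0.95, 0, 0, 0, 0, 0, 0], [0.95, 0, 0, 0, 0, 0, 0], [0.95, 0, 0, 0, 0, 0, 0], [0.88, 0, 0, 0, 0, 0, 0]]
  ]
}}

```text
t: 18.7
tcp_pos: [507.1, 37.8, 21.3]
tool_rot: [-3.14, -0.096, -0.001]
contact_force: [-0.4, 2.7, 0.7]
grip_width: 0.878
gripper_force: 1.1
```

>>> {"api": "step_arm", "payload": {
  "motion": [
    [[0.8, 0, 0, 0, 0, 0, 0], [0.7, 0, 0, 0, 0, 0, 0], [0.6, 0, 0, 0, 0, 0, 0], [0.57, 0, 0, 0, 0, 0, 0], [0.54, 0, 0, 0, 0, 0, 0], [0.51, 0, 0, 0, 0, 0, 0], [0.48, 0, 0, 0, 0, 0, 0], [0.45, 0, 0, 0, 0, 0, 0], [0.42, 0, 0, 0, 0, 0, 0], [0.4, 0, 0, 0, 0, 0, 0]]
  ]
}}

```text
t: 19.7
tcp_pos: [508.9, 38.8, 22.8]
tool_rot: [-3.139, -0.099, -0.008]
contact_force: [-1.6, 4.4, 7.7]
grip_width: 0.402
gripper_force: 16.7
```

```bash
python3 j.py e
```

```text
t 19.7 [508.9  38.8  22.8] w 0.402 gf 16.68 cf [-1.6  4.4  7.7]
(-13, 57) [(78.5, -25), (95.5, 4), (100.5, -6), (114.0, 4), (121.0, 35), (134.0, -65)]
(13, 57) [(92.0, -14), (100.5, 11), (108.0, -12), (121.0, 39), (136.0, -64)]
(-14, 54) [(73.5, 15), (80.5, -24), (98.0, 4), (103.0, -6), (117.0, 4), (124.5, 36), (137.5, -67)]
(14, 54) [(93.5, -14), (98.0, 4), (103.0, 11), (110.0, -12), (124.0, 38), (139.5, -65)]
```

>>> {"api": "step_arm", "payload": {
  "motion": [
    [[0.95, 0, 0, 0, 0, 0, 0], [0.95, 0, 0, 0, 0, 0, 0], [0.95, 0, 0, 0, 0, 0, 0], [0.95, 0, 0, 0, 0, 0, 0], [0.95, 0, 0, 0, 0, 0, 0], [0.95, 0, 0, 0, 0, 0, 0], [0.95, 0, 0, 0, 0, 0, 0], [0.95, 0, 0, 0, 0, 0, 0], [0.95, 0, 0, 0, 0, 0, 0], [0.88, 0, 0, 0, 0, 0, 0]]
  ]
}}

```text
t: 20.75
tcp_pos: [507.1, 37.8, 21.3]
tool_rot: [-3.14, -0.096, -0.001]
contact_force: [-0.9, 2.4, 1.3]
grip_width: 0.879
gripper_force: 1.1
```

>>> {"api": "step_arm", "payload": {
  "motion": [
    [[0.83, 0, 0, 0, 0, 0, 0], [0.78, 0, 0, 0, 0, 0, 0], [0.73, 0, 0, 0, 0, 0, 0], [0.68, 0, 0, 0, 0, 0, 0], [0.63, 0, 0, 0, 0, 0, 0], [0.6, 0, 0, 0, 0, 0, 0], [0.57, 0, 0, 0, 0, 0, 0], [0.55, 0, 0, 0, 0, 0, 0], [0.55, 0, 0, 0, 0, 0, 0], [0.55, 0, 0, 0, 0, 0, 0]]
  ]
}}

```text
t: 21.75
tcp_pos: [508.4, 39.4, 22.3]
tool_rot: [-3.138, -0.099, -0.006]
contact_force: [-2.8, 9.9, 6.5]
grip_width: 0.554
gripper_force: 4.9
```

```bash
python3 j.py f
```

```text
t 21.75 [508.4  39.4  22.3] w 0.554 gf 4.89 cf [-2.8  9.9  6.5]
(-13, 57) [(72.0, -21), (80.0, -25), (97.5, 5), (102.5, -6), (115.0, 4), (122.5, 36), (134.0, -64)]
(13, 57) [(73.5, 20), (94.0, -14), (102.5, 12), (109.5, -11), (115.0, 4), (122.5, 41), (136.5, -66)]
(-14, 54) [(72.0, -10), (75.0, 15), (82.0, -25), (101.0, 4), (105.0, -6), (118.0, 4), (125.5, 37), (137.5, -67)]
(14, 54) [(73.5, 18), (95.5, -14), (105.0, 12), (111.5, -12), (118.0, 4), (125.5, 41), (140.0, -66)]
```

>>> {"api": "step_arm", "payload": {
  "motion": [
    [[0.54, 0, 0, 0, 0, 0, 0], [0.53, 0, 0, 0, 0, 0, 0], [0.52, 0, 0, 0, 0, 0, 0], [0.51, 0, 0, 0, 0, 0, 0], [0.5, 0, 0, 0, 0, 0, 0], [0.49, 0, 0, 0, 0, 0, 0], [0.48, 0, 0, 0, 0, 0, 0], [0.47, 0, 0, 0, 0, 0, 0], [0.47, 0, 0, 0, 0, 0, 0], [0.47, 0, 0, 0, 0, 0, 0]]
  ]
}}

```text
t: 22.8
tcp_pos: [508.5, 39.9, 22.6]
tool_rot: [-3.137, -0.099, -0.007]
contact_force: [-3.7, 11.8, 9.1]
grip_width: 0.475
gripper_force: 6.0
```

```bash
python3 j.py g
```

```text
t 22.8 [508.5  39.9  22.6] w 0.475 gf 6.04 cf [-3.7 11.8  9.1]
(-13, 57) [(75.0, -15), (80.5, -19), (99.5, 5), (104.0, -5), (115.5, 5), (122.5, 38), (135.0, -65)]
(13, 57) [(73.0, 20), (95.0, -13), (104.0, 11), (109.5, -12), (115.5, 4), (122.5, 38), (137.5, -64)]
(-14, 54) [(76.5, 15), (82.5, -20), (101.5, 5), (106.5, -5), (125.5, 39), (138.5, -67)]
(14, 54) [(72.5, 18), (96.5, -13), (106.5, 11), (111.5, -13), (118.5, 4), (125.5, 38), (141.0, -65)]
```

The foot has stopped at the anvil (edge steady at 122.5) while the rod keeps advancing, so the jaw is compressed about 2–3 mm. I'll finish the squeeze gently.

>>> {"api": "step_arm", "payload": {
  "motion": [
    [[0.465, 0, 0, 0, 0, 0, 0], [0.455, 0, 0, 0, 0, 0, 0], [0.445, 0, 0, 0, 0, 0, 0], [0.435, 0, 0, 0, 0, 0, 0], [0.425, 0, 0, 0, 0, 0, 0], [0.415, 0, 0, 0, 0, 0, 0], [0.41, 0, 0, 0, 0, 0, 0], [0.405, 0, 0, 0, 0, 0, 0], [0.4, 0, 0, 0, 0, 0, 0], [0.4, 0, 0, 0, 0, 0, 0]]
  ]
}}

```text
t: 23.85
tcp_pos: [508.7, 38.7, 22.9]
tool_rot: [-3.139, -0.099, -0.007]
contact_force: [-3.5, 6.3, 10.3]
grip_width: 0.4
gripper_force: 15.3
```

```bash
python3 j.py h
```

```text
t 23.85 [508.7  38.7  22.9] w 0.4 gf 15.29 cf [-3.5  6.3 10.3]
(-13, 57) [(72.5, 28), (76.5, -15), (80.0, -14), (82.5, -11), (100.5, 4), (105.5, -5), (115.0, 4), (122.5, 36), (134.0, -64)]
(13, 57) [(96.5, -13), (105.5, 11), (109.5, -12), (115.0, 5), (122.5, 40), (136.5, -64)]
(-14, 54) [(72.0, -12), (77.5, 15), (81.5, -13), (84.5, -11), (108.0, -5), (125.5, 36), (137.5, -67)]
(14, 54) [(98.5, -13), (108.5, 10), (111.0, -12), (125.5, 38), (140.0, -63)]
```

The compression is about 3.5–4.5 mm, with the foot against the anvil and the trigger squeezed. Handing in.

```bash
python3 -c "
from bench import ctrl
print(ctrl.job_done())"
```

```text
the job is handed in; nothing more can be done
None
```

The job is handed in, with no result shown: both flaps are wide open, the foot is upright against the anvil with the jaw pressed in an estimated 3.5–4.5 mm (3–5 is ideal), and the trigger is still held squeezed, at about 24 s of the 72 s allowed.

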